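Gauge the dough press spindle with a pitch comb

ROBOT

A 7-joint arm with a two-finger parallel gripper is mounted at the origin on the work surface. World frame = base frame: x ahead of the robot, y to its left, z up, the work surface at z = 0. Lengths are in m, angles in rad, forces in N, time in s.
With the tool pointing down it reaches from about 0.425 to 0.875 m from the base axis. Payload 4.7 kg.
Tool frame: the origin (TCP) lies at the very end of the fingers, on their centre line; the grasp point (between the pads) lies 19 mm behind it; z points along the fingers, y is the direction in which the jaws open and shut (so a half turn about z gives the same grasp; the last joint's range is limited). The gripper opens to 85 mm and grips with 20 to 120 N. Pads are 22 mm wide; open, the fingers measure 114 mm over their backs; the gripper's body (76 mm by 85 mm) begins 54 mm behind the grasp point. The pads swing forward as they close: fully open they stand 13 mm farther back than shut.
Start: joints at [-1.31, 0.321, -0.07, 1.45, 0.023, 1.371, -0.057], TCP at [0.159, 0.63, 0.231] pointing down, gripper open.
Joint ranges: [-2.86, 2.86], [-0.3, 2.09], [-1.38, 1.24], [0.06, 2.45], [-1.56, 4.7], [0.09, 2.05], [-2.69, 2.69]. Speed limits (rad/s): [2.57, 2.57, 3.14, 3.14, 3.14, 3.14, 3.14].

INTERFACE

Orientations are given as a 3x3 rotation matrix whose columns are the frame's x, y, z axes.
In Python, from station import monitor, vision, sign_off gives the robot as it stands. The module is installed in compiled form; this text tells all that it offers.
- The arm moves only by the tool servo_tool, never from a script. Its argument "increments" is a list of rows, each an object of numbers: "hand": the gripper's target within -1 to 1 (shut at 1, half-way at 0, fully open at -1); "x", "y", "z": the shift along the tool's x, y, z in cm; "wx", "wy", "wz": the turn, a rotation vector about the tool's x, y, z in rad. A call has 1 to 12 rows; each row is the pose to reach, as a shift and turn from the pose commanded when the call began, along the tool's axes at that moment; what a row does not reach only later rows make up. A row lasts 1/8 s, in which the tool goes at most 62.5 mm and 10.7 degrees, less where a joint would pass 70% of its speed; a pose out of reach is approached as far as the arm can. A call with a gripper value outside its range is refused whole. The fingers move at their own pace and stop on an object; "force" is the grip in N (left out, the last holds). Time passes only in rows, so rows that repeat a pose let the fingers close. It gives the time, the measured TCP pose, the force and the opening at its end, in the units of the state.
- monitor.get_obs(): the state, without advancing time (a new reading comes with each control period).
- vision.camera(name): name is "side" or "top"; returns a dict with "img" (420x560x3 uint8, red, green, blue), "fx", "fy", "cx", "cy" (pixels), "dist_coeffs" ([k1, k2, p1, p2, k3] as OpenCV has them; the pictures are not rectified), "R" (3x3) and "t" (3): a world point X has camera coordinates R X + t. Camera axes: x right, y down, z forward; pixel columns grow to the right and rows downward; lengths in m; the calibration is good to about 2 mm. A picture is of the moment at which its call begins. There is no depth.
- sign_off(): hands the job in, once; it reports no verdict.
The state is a dict: "time": time; "joints": joint angles; "dq": joint speeds; "joint_efforts": joint torques, N m; "tool_pos": TCP position; "eef_rot": TCP orientation; "ft_force": force on the tool from outside, world axes, zero at the start; "torque": the same for the moment, N m; "width": opening from 0.0 (shut) to 1.0 (fully open).
Only numpy, scipy, OpenCV 4.12 (cv2) and the standard library are available. Lean on these libraries where they do the work, as an engineer would, in place of code of your own. Each camera call takes 0.05 s, during which the arm holds its last target.

TASK

Find out whether the screw spindle clamped in the inspection stand is still true: take the comb leaf whose tooth spacing matches its thread (the coarse one with six teeth), lay it on the stand's ledge and gently seat its teeth fully home in the threads near the middle of the thread, feeling for the grooves rather than forcing it. Let go of it, then check that it sits flat against the thread by pressing its back gently towards the spindle with the fingers, first at the left-hand end and then at the right-hand end (left and right as the robot sees them). Leave it seated there and leave the other leaf and everything else on the bench alone.

Things in the scene. Friction and masses are not known exactly. Their poses are not given: they have to be found in the camera images.
- stand: Fixed inspection stand, steel base 150 (x) x 230 (y) x 12 mm high. Origin: centre of the base's underside, on the table; x away from the robot, across the spindle, y to the robot's left along the spindle, z up; yaw within 0.35 rad. Two blocks hold the spindle at y = +-100 mm, each 50 (x) x 22 (y) mm, tops at 78 mm, screw heads to 84 mm.
- stand_ledge (a point): Middle of the front (robot side) edge of the stand's flat aluminium ledge: x = -75, z = 50 mm in the stand's frame. The ledge's top is level at z = 50 mm, from x = -75 to +18 mm and y = -85 to +85 mm; the spindle lies beyond it.
- stand_axis (a point): Point on the spindle's axis midway between the blocks (x = 40, y = 0, z = 55 mm in the stand's frame; fixed to the stand). Steel rod along y; thread over the middle 126 mm: 11 square-cut ridges, 12 mm pitch, crest diameter 38, root 26 mm, ridge 6 mm wide at crest, 6.6 at root. The rod is clamped shifted along y by an unknown -6 to +6 mm; unshifted, a ridge is at y = 0.
- stand_home (a point): Where the coarse leaf's origin comes when fully home, but for its y: x = -18, y = 0, z = 50 mm in the stand's frame, leaf and stand axes parallel. Riding on the ridges' crests the leaf's origin stays at about x = -24 mm. Its y depends on the unknown shift of the spindle: feel for it; any groove with the leaf's middle within 20 mm of y = 0 will do.
- leaf_coarse: Loose steel comb leaf with SIX teeth (the one that fits), about 0.22 kg, flat on the table. Origin: underside, below the middle of its grip tab; x to the tooth tips, y along the teeth, z up. Plate 10 mm thick, x = -6 to 36, 84 mm long in y; straight square teeth 4 mm wide, x = 36 to 45 mm, 12 mm pitch, at y = +-6, +-18, +-30 mm. Yaw within 0.5 rad.
- leaf_coarse_tab (a point): Centre of the upper part of the coarse leaf's grip tab (x = 0, y = 0, z = 43 mm in the leaf's frame). The tab is 12 mm thick (x = -6 to 6), 34 mm long in y, top at z = 56 mm; take it across its thickness. Above z = 27 mm fingers stay clear above the spindle when the leaf is seated.
- leaf_coarse_left (a point): Where to press the coarse leaf's left-hand end, along its +x: on the back face of its flange (x = -6, y = +36, z = 19 mm in the leaf's frame). The flange is 12 mm thick, runs the leaf's whole 84 mm and is 28 mm high. Press at least 20 mm from the leaf's middle.
- leaf_coarse_right (a point): The same at its right-hand end (y = -36 mm).
- leaf_fine: The other loose steel comb leaf, same form and size but with TEN teeth at 8 mm pitch; it does not fit and stays where it lies. The two leaves swap places from run to run.
- nut: Bystander: plain brass ring nut, 52 mm across, 30 high, to be left alone
- wrench: Bystander: steel wrench lying down, to be left alone
- cup_a: Bystander: clear plastic cup, 84 mm across, 85 high, to be left alone
- cup_b: Bystander: clear plastic cup, 84 mm across, 85 high, to be left alone
- jar: Bystander: clear lidded plastic jar, 72 mm across, 90 high, to be left alone
- scraper: Bystander: bench scraper, a steel blade with a round wooden back, about 80 x 130 mm, lying flat, to be left alone
- brush: Bystander: hand brush lying down, to be left alone
Things that resemble listed ones, but are neither listed nor needed, are in the scene too. Leave any black or green look-alike of the leaf_coarse alone.

How it is judged:
On the way, in this order (a step that is already met when the one before it is completed fails the run):
1. the coarse leaf lies flat on the ledge with its teeth fully home in the thread, let go (y of leaf_coarse in the frame of stand between -0.02 and 0.02 m and z of leaf_coarse in the frame of stand between 0.048 and 0.0525 m and x of leaf_coarse in the frame of stand between -0.0197 and -0.01 m and angle between the z axis of leaf_coarse and the z axis of stand, either way round below 0.04 rad and angle between the y axis of leaf_coarse and the y axis of stand, either way round below 0.03 rad and contact force between the fingers and leaf_coarse below 0.05 N), for 0.2 s.
2. the fingers press the left-hand end of the back (2 N or more) and the leaf stays flat and home (y of leaf_coarse in the frame of stand between -0.02 and 0.02 m and z of leaf_coarse in the frame of stand between 0.048 and 0.0525 m and x of leaf_coarse in the frame of stand between -0.0197 and -0.01 m and angle between the z axis of leaf_coarse and the z axis of stand, either way round below 0.04 rad and angle between the y axis of leaf_coarse and the y axis of stand, either way round below 0.03 rad and y of the grasp point in the frame of leaf_coarse above 0.02 m and contact force between the fingers and leaf_coarse above 2 N and contact force between leaf_coarse and stand above 4 N), for 0.1 s.
3. then they press the right-hand end the same way (y of leaf_coarse in the frame of stand between -0.02 and 0.02 m and z of leaf_coarse in the frame of stand between 0.048 and 0.0525 m and x of leaf_coarse in the frame of stand between -0.0197 and -0.01 m and angle between the z axis of leaf_coarse and the z axis of stand, either way round below 0.04 rad and angle between the y axis of leaf_coarse and the y axis of stand, either way round below 0.03 rad and y of the grasp point in the frame of leaf_coarse below -0.02 m and contact force between the fingers and leaf_coarse above 2 N and contact force between leaf_coarse and stand above 4 N), for 0.1 s.
At the end, for the whole second after the job is handed in: The coarse leaf rests flat on the stand's ledge (height 48 to 52.5 mm, tilt under 0.04 rad), its teeth home in the thread (at most 1.7 mm short of the roots), parallel to the spindle within 0.03 rad, its middle within 20 mm of the thread's middle, released and at rest (y of leaf_coarse in the frame of stand between -0.02 and 0.02 m and z of leaf_coarse in the frame of stand between 0.048 and 0.0525 m and x of leaf_coarse in the frame of stand between -0.0197 and -0.01 m and angle between the z axis of leaf_coarse and the z axis of stand, either way round below 0.04 rad and angle between the y axis of leaf_coarse and the y axis of stand, either way round below 0.03 rad and linear speed of leaf_coarse below 0.01 m/s); the robot touches nothing.
It fails at once if the leaf, at the thread, is forced against the spindle or stand with more than 25 N (contact force between leaf_coarse and stand above 25 N and x of leaf_coarse in the frame of stand above -0.028 m).
It fails at once if the fine leaf is moved by more than 15 mm (distance of leaf_fine from where it was at the start of the episode above 0.015 m).
It fails at once if the fine leaf is put against the stand (contact force between leaf_fine and stand above 0.2 N).
It fails at once if a bystander is moved by more than 30 mm (distance of any of nut, wrench, cup_a, cup_b, jar, scraper, brush from where it was at the start of the episode above 0.03 m).
It also fails if it takes over 72 s, if anything falls off the work surface, if the arm or the gripper's body presses on something with over 40 N, if the wrist force passes 120 N, or if a joint passes its speed limit or range.

## Working session

There is one attempt and no reset: what is moved stays moved. The work goes in short steps, Python scripts to look and compute and a tool call to move; the robot and the scene stay as the last step left them, time stands still between calls to the robot, and variables do not carry over. Pictures are saved under pics/ and viewed, and the job is handed in when it is done.

Besides the shell and the picture viewer there is one more tool, called by a JSON object that holds its "fn" and its "kwargs", one argument or row to a line. servo_tool: Moves the arm, as the interface text tells. Its arguments: {"type":"object","properties":{"increments":{"type":"array"},"force":{"type":"number"}},"required":["increments"]}

```bash
mkdir -p pics; cat > h.py <<'E'
import numpy as np,cv2
from station import monitor,vision
def cam(n,fn=None):
    c=vision.camera(n)
    if fn: cv2.imwrite(fn,c['img'][:,:,::-1])
    c['K']=np.array([[c['fx'],0,c['cx']],[0,c['fy'],c['cy']],[0,0,1.]])
    c['d']=np.array(c['dist_coeffs'],float);c['R']=np.array(c['R']);c['t']=np.array(c['t'])
    return c
def ray(c,px):
    p=cv2.undistortPoints(np.array(px,float).reshape(-1,1,2),c['K'],c['d']).reshape(-1,2)
    d=np.c_[p,np.ones(len(p))]@c['R']; o=-c['R'].T@c['t']; return o,d
def plane(c,px,z):
    o,d=ray(c,px); return o+d*((z-o[2])/d[:,2])[:,None]
def proj(c,X):
    return cv2.projectPoints(np.array(X,float).reshape(-1,3),cv2.Rodrigues(c['R'])[0],c['t'],c['K'],c['d'])[0].reshape(-1,2)
E
python3 - <<'E'
from h import *
import pickle
for n in('top','side'):
    c=cam(n,f'pics/{n}0.png'); pickle.dump(c,open(f'{n}0.pkl','wb')); print(n,c['fx'],-c['R'].T@c['t'],c['R'])
print(monitor.get_obs())
E
```

```text
top 502.12075238602336 [0.4519416 0.053928  1.5145891] [[ 0.02279591 -0.99969581  0.00941493]
 [-0.99584248 -0.02353679 -0.0879987 ]
 [ 0.08819353 -0.00736978 -0.9960761 ]]
side 440.41657711991144 [ 0.51670311 -0.72407842  1.00468214] [[ 0.99836844 -0.05637253  0.00908825]
 [-0.03801404 -0.77494563 -0.63088366]
 [ 0.04260741  0.62950886 -0.77582421]]
{'time': 0.1, 'joints': array([-1.30988869,  0.32178802, -0.07009924,  1.45153029,  0.02262516,
        1.37081202, -0.05690078]), 'dq': array([-4.76105016e-05, -1.46278010e-03,  4.24840275e-04, -4.25686398e-03,
       -1.31604107e-03,  5.71083929e-04, -1.43553851e-03]), 'joint_efforts': array([-2.53994504e-04, -4.94876683e+01, -3.83963026e-01, -3.15209663e+01,
        1.30717474e-02,  7.44938152e-03, -2.32873901e-05]), 'tool_pos': array([0.15873113, 0.62983045, 0.23031898]), 'eef_rot': array([[-9.69708386e-01,  2.44265318e-01, -3.17801955e-04],
       [ 2.44265499e-01,  9.69706864e-01, -1.72140266e-03],
       [-1.12304231e-04, -1.74688664e-03, -9.99998468e-01]]), 'ft_force': array([-0.20771211,  0.91620728, -0.46223092]), 'torque': array([0.00958457, 0.03648021, 0.06929586]), 'width': 0.999093716642509}
```

View pics/top0.png

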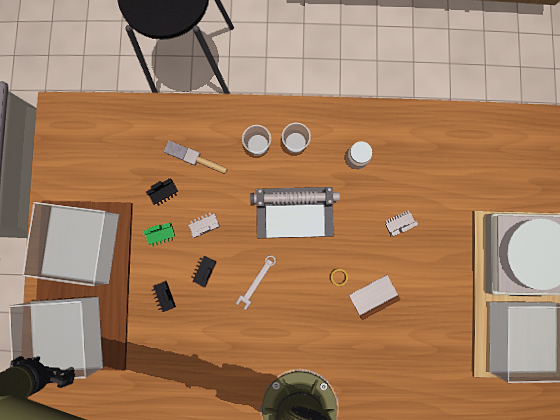

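View pics/side0.png

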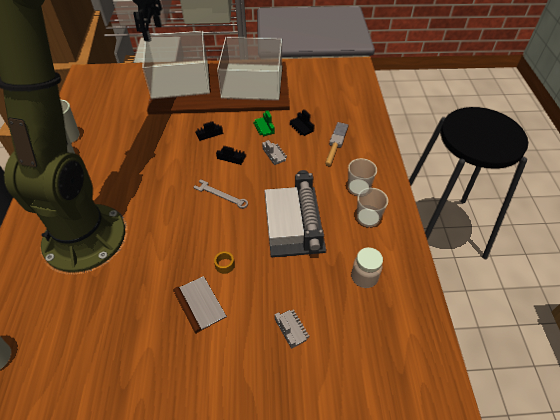

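The top view shows the stand at about (295,212) and two steel-coloured leaves at (204,224) and (400,222). I'll zoom in on all three.

```bash
python3 - <<'E'
import cv2
a=cv2.imread('pics/top0.png');b=cv2.imread('pics/side0.png')
z=lambda i,x,y,w,h,s:cv2.resize(i[y:y+h,x:x+w],None,fx=s,fy=s,interpolation=cv2.INTER_CUBIC)
import numpy as np
r1=np.hstack([z(a,180,205,50,37,8),z(a,375,205,50,37,8)])
r2=np.hstack([z(b,250,135,50,37,8),z(b,267,308,50,37,8)])
cv2.imwrite('pics/z1.png',np.vstack([r1,r2])[:600])
cv2.imwrite('pics/z2.png',z(a,242,180,106,64,7.5))
E
```

```text
(no output)
```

View pics/z1.png

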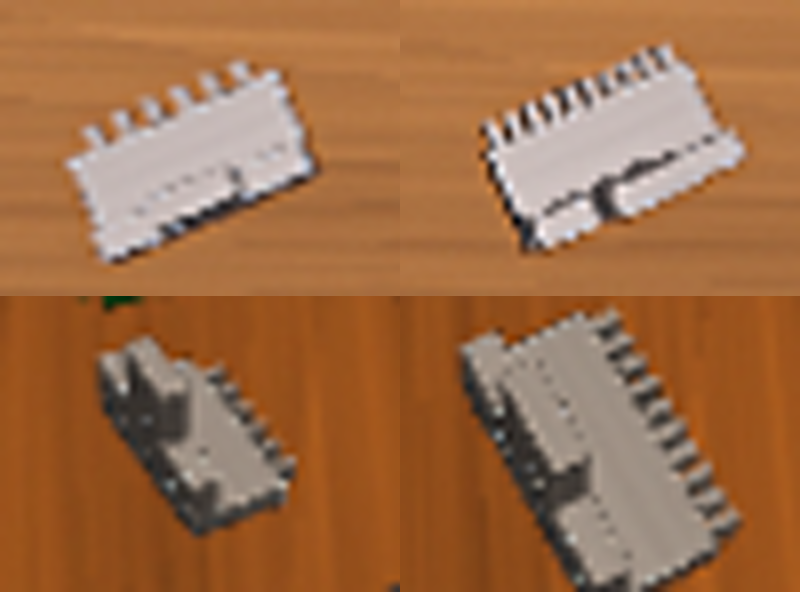

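View pics/z2.png

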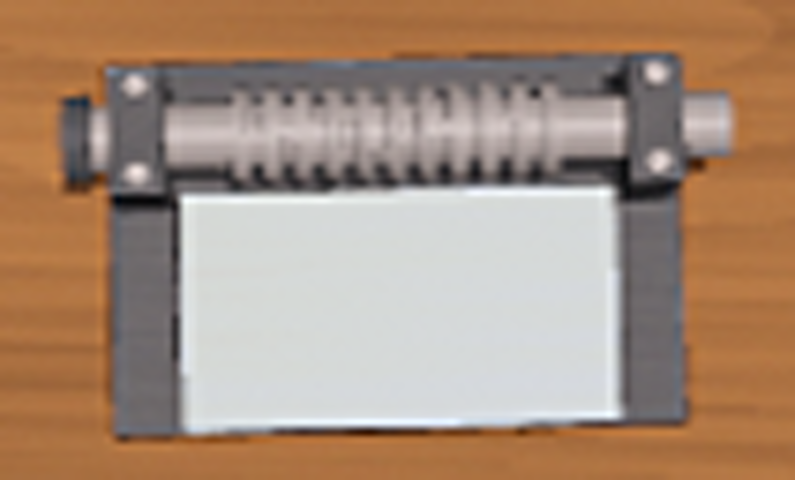

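The top zoom is clear: the left leaf (204,224) has six teeth, so it is the coarse one. The right leaf (400,222) has ten. Next I measure the poses of the leaf and stand, and the ridge phase.

```bash
cat > meas.py <<'E'
from h import *
import pickle
c=pickle.load(open('top0.pkl','rb'));s=pickle.load(open('side0.pkl','rb'))
img=c['img']
# ledge by mask
hsv=cv2.cvtColor(img,cv2.COLOR_RGB2HSV)
m=((img.min(2)>195)).astype(np.uint8); m[:205]*=0 if False else 1
sub=np.zeros_like(m);sub[203:245,255:340]=m[203:245,255:340]
sub=cv2.morphologyEx(sub,cv2.MORPH_OPEN,np.ones((5,5)))
n,l,st,ce=cv2.connectedComponentsWithStats(sub);k=1+np.argmax(st[1:,4]);print(st[k])
ct=max(cv2.findContours((l==k).astype(np.uint8),0,1)[0],key=len)[:,0,:]
P=plane(c,ct,.05)[:,:2]
r=cv2.minAreaRect((P*1000).astype(np.float32));print('ledge rect mm',r)
man=np.array([(180,195),(613,187),(622,417),(185,432)])/7.5+[242,180]-.5+.07
Q=plane(c,man,.05);print('ledge corners',Q[:,:2]*1000)
# teeth
t=np.array([(92,130),(120,117),(149,103),(178,88),(208,78),(239,68)])/8+[180,205]-.5
T=plane(c,t,.01);print('tips',T*1000,np.diff(T,axis=0)*1000)
cor=np.array([(70,160),(272,72)])/8+[180,205]-.5
print('plate',plane(c,cor,.01)*1000)
# ridge-profile
E
python3 meas.py
```

```text
[ 266  205   58   32 1797]
ledge rect mm ((555.4017944335938, 25.855701446533203), (90.88697052001953, 167.12728881835938), 1.3659284114837646)
ledge corners [[597.1427721  111.70274462]
 [604.31223629 -57.53111879]
 [514.40877647 -62.56545663]
 [504.65642268 107.28713915]]
tips [[549.96701226 336.42581264  10.        ]
 [555.11837614 326.04179473  10.        ]
 [560.65649467 315.29546404  10.        ]
 [566.57294807 304.56363994  10.        ]
 [570.61383434 293.38357309  10.        ]
 [574.66404552 281.82757212  10.        ]] [[  5.15136388 -10.38401791   0.        ]
 [  5.53811853 -10.74633069   0.        ]
 [  5.91645341 -10.7318241    0.        ]
 [  4.04088627 -11.18006686   0.        ]
 [  4.05021118 -11.55600096   0.        ]]
plate [[538.47345423 344.29028505  10.        ]
 [573.44987954 269.32846923  10.        ]]
```

```bash
python3 - <<'E'
import cv2,numpy as np
b=cv2.imread('pics/side0.png')
cv2.imwrite('pics/z3.png',cv2.resize(b[165:265,255:335],None,fx=6,fy=6,interpolation=cv2.INTER_CUBIC))
E
```

```text
(no output)
```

View pics/z3.png

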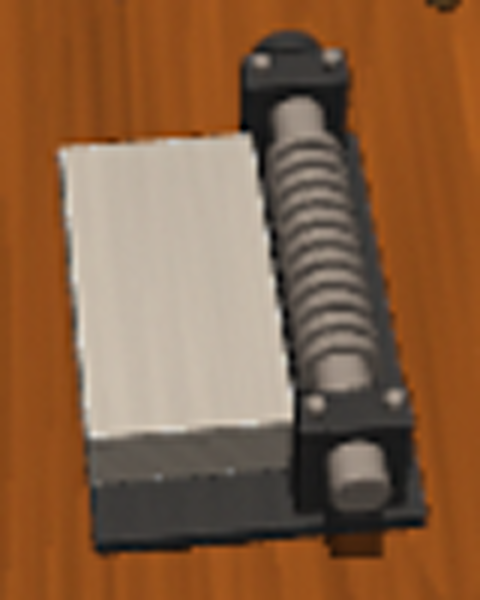

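```bash
cat > meas2.py <<'E'
from h import *
import pickle
c=pickle.load(open('top0.pkl','rb'));s=pickle.load(open('side0.pkl','rb'))
from scipy.ndimage import map_coordinates,gaussian_filter1d
def edge(cm,p0,p1,half=4,n=25,trim=.1,sub=10):
    """subpixel strongest-gradient points along line p0-p1"""
    g=cm['img'].astype(float).mean(2);p0=np.array(p0,float);p1=np.array(p1,float)
    d=(p1-p0)/np.linalg.norm(p1-p0);nn=np.array([-d[1],d[0]]);o=np.linspace(-half,half,2*half*sub+1)
    out=[]
    for f in np.linspace(trim,1-trim,n):
        q=p0+f*(p1-p0);pts=q+o[:,None]*nn
        v=map_coordinates(g,[pts[:,1],pts[:,0]],order=1);v=gaussian_filter1d(v,5)
        gr=np.abs(np.gradient(v));k=gr.argmax();w=slice(max(0,k-10),k+11)
        out.append(q+nn*(o[w]*gr[w]).sum()/gr[w].sum())
    return np.array(out)
def lfit(P):
    vx,vy,x,y=cv2.fitLine(P.astype(np.float32),cv2.DIST_HUBER,0,.0005,.0005).ravel();return np.array([x,y]),np.array([vx,vy])
def isect(a,b):
    k=np.linalg.solve(np.c_[a[1],-b[1]],b[0]-a[0]);return a[0]+k[0]*a[1]
def ledge(cm,cor,z=.05):
    L=[lfit(plane(cm,edge(cm,cor[i],cor[(i+1)%4]),z)[:,:2]) for i in range(4)]
    return L,np.array([isect(L[i-1],L[i]) for i in range(4)])
if __name__=='__main__':
    cs={'top':np.array([(180,195),(613,187),(622,417),(185,432)])/7.5+[242,180]-.43,
        'side':np.array([(250,135),(292,420),(90,435),(62,150)])/6+[255,165]-.42}
    for nme,cm in(('top',c),('side',s)):
        L,Q=ledge(cm,cs[nme]);print(nme,(Q*1000).round(1).tolist())
        print(' angles',[round(float(np.degrees(np.arctan(l[1][0]/l[1][1] if abs(l[1][1])>abs(l[1][0]) else -l[1][1]/l[1][0]))),2) for l in L],'sizes',np.linalg.norm(Q-np.roll(Q,-1,0),axis=1)*1000,'centre',Q.mean(0)*1000)
E
python3 meas2.py
```

```text
top [[597.0999755859375, 111.5], [606.0999755859375, -58.79999923706055], [512.0999755859375, -61.79999923706055], [505.79998779296875, 108.9000015258789]]
 angles [-3.01, -1.83, -2.13, -1.64] sizes [170.52438  93.99768 170.80284  91.38468] centre [555.2837    24.917559]
side [[595.9000244140625, 111.5999984741211], [604.7000122070312, -57.5], [511.8999938964844, -62.29999923706055], [504.29998779296875, 108.30000305175781]]
 angles [-2.99, -2.94, -2.55, -2.09] sizes [169.32008  92.93781 170.68808  91.65385] centre [554.21106   25.017864]
```

```bash
cat > ridge.py <<'E'
from meas2 import *
yaw=.0454;O=np.array([.5832,.0262,0]);Rz=np.array([[np.cos(yaw),-np.sin(yaw),0],[np.sin(yaw),np.cos(yaw),0],[0,0,1]])
W=lambda p:O+np.asarray(p)@Rz.T
if __name__=='__main__':
  g=c['img'].astype(float).mean(2)
  ys=np.arange(-66,66.1,1)/1000
  for ang in (-70,-60,-45,-30,0,30,45,60):
    a=np.radians(ang);r=.019
    p=proj(c,W(np.c_[np.full_like(ys,.040+r*np.sin(a)),ys,np.full_like(ys,.055+r*np.cos(a))]))
    v=map_coordinates(g,[p[:,1],p[:,0]],order=1)
    f=np.exp(-2j*np.pi*ys/.012);w=np.hanning(len(ys));F=((v-v.mean())*w*f).sum()
    # peak at y0: phase
    print(ang,'bright y0 mod12 mm',round((-np.angle(F)/(2*np.pi)*12),2),'amp',round(abs(F)/w.sum(),2), 'ends')
    if ang in(-70,-60,60): print(v.round().astype(int).tolist())
E
python3 ridge.py
```

```text
-70 bright y0 mod12 mm -0.63 amp 12.55 ends
[81, 83, 87, 90, 93, 96, 98, 93, 84, 76, 65, 53, 41, 48, 59, 71, 81, 91, 101, 94, 86, 77, 62, 47, 35, 48, 61, 73, 85, 97, 103, 95, 88, 76, 59, 41, 38, 50, 62, 75, 87, 99, 99, 92, 85, 73, 59, 44, 51, 62, 73, 86, 98, 111, 102, 92, 82, 68, 55, 46, 58, 69, 82, 96, 110, 116, 108, 100, 89, 76, 63, 60, 66, 72, 82, 94, 106, 105, 99, 92, 82, 72, 61, 60, 61, 62, 74, 86, 97, 95, 94, 90, 78, 67, 58, 56, 54, 57, 71, 84, 93, 96, 99, 94, 83, 72, 65, 60, 56, 63, 76, 88, 94, 98, 102, 94, 84, 74, 66, 57, 50, 64, 77, 88, 93, 98, 99, 88, 78, 69, 64, 59, 60]
-60 bright y0 mod12 mm -0.17 amp 16.5 ends
[55, 61, 75, 89, 100, 109, 118, 117, 105, 93, 80, 66, 52, 58, 74, 90, 102, 112, 123, 115, 103, 92, 74, 55, 38, 54, 71, 87, 103, 119, 129, 120, 110, 96, 72, 49, 41, 58, 75, 92, 108, 123, 125, 116, 107, 89, 67, 45, 49, 62, 75, 91, 107, 123, 119, 112, 105, 86, 66, 50, 61, 71, 83, 100, 117, 127, 122, 117, 107, 90, 72, 64, 66, 68, 78, 95, 112, 116, 115, 114, 101, 85, 69, 65, 63, 61, 77, 92, 107, 111, 115, 116, 102, 87, 74, 65, 56, 57, 74, 90, 103, 111, 120, 116, 103, 91
[... 334 characters left out ...]
bright y0 mod12 mm 0.46 amp 4.65 ends
[105, 107, 109, 112, 117, 122, 124, 123, 121, 117, 108, 99, 98, 102, 107, 112, 117, 123, 123, 122, 121, 115, 108, 101, 102, 105, 108, 115, 121, 128, 130, 132, 132, 120, 108, 99, 102, 104, 106, 111, 116, 120, 124, 128, 126, 120, 113, 108, 104, 101, 103, 109, 115, 118, 119, 120, 115, 108, 102, 102, 104, 105, 109, 112, 116, 118, 119, 120, 116, 112, 109, 106, 103, 103, 105, 107, 111, 114, 118, 119, 117, 115, 112, 107, 103, 104, 107, 110, 113, 116, 119, 118, 117, 115, 110, 105, 100, 102, 105, 107, 110, 114, 116, 116, 116, 114, 108, 102, 100, 103, 105, 108, 112, 115, 117, 117, 117, 115, 110, 106, 104, 104, 103, 106, 109, 112, 114, 117, 118, 114, 110, 106, 105]
```

```bash
python3 - <<'E'
from meas2 import *
# plate sides, front edge (behind teeth not usable) ; zoom8 px
z=lambda x,y:np.array([x,y])/8+[180,205]-.44
Ls=lfit(plane(c,edge(c,z(70,160),z(88,205),half=3,n=12),.01)[:,:2])
Rs=lfit(plane(c,edge(c,z(275,75),z(298,125),half=3,n=12),.01)[:,:2])
for l in(Ls,Rs):print(l[0]*1000,np.degrees(np.arctan(l[1][1]/l[1][0])))
# tab top in side view: zoom of side tile: offset(250,135), tile row starts at 296 
zs=lambda x,y:np.array([x,y-296])/8+[250,135]-.44
for p in [(100,355),(140,338),(190,383),(160,400)]: print(p,plane(s,zs(*p),.056)*1000)
# predicted projections for candidate pose
yaw=np.radians(24.5);R=np.array([[np.cos(yaw),-np.sin(yaw),0],[np.sin(yaw),np.cos(yaw),0],[0,0,1]]);o=np.array([.5232,.2919,0])
pts=np.array([[36,42,10],[36,-42,10],[45,30,10],[45,-30,10],[-6,-42,28],[-6,42,28],[-6,17,56],[6,17,56],[6,-17,56],[-6,-17,56],[-6,42,0],[-6,-42,0]])/1000
for nme,cm in(('top',c),('side',s)):
    p=proj(cm,o+pts@R.T)
    im=cv2.cvtColor(cm['img'],cv2.COLOR_RGB2BGR);x0,y0=(180,205) if nme=='top' else (250,135)
    im=cv2.resize(im[y0:y0+37,x0:x0+50],None,fx=8,fy=8,interpolation=cv2.INTER_CUBIC)
    for k,q in enumerate(p):
        u=((q-[x0,y0]+.5)*8).astype(int);cv2.circle(im,tuple(map(int,u)),3,(0,0,255),-1);cv2.putText(im,str(k),tuple(map(int,u+3)),0,.4,(255,0,0))
    cv2.imwrite(f'pics/l_{nme}.png',im)
cv2.imwrite('pics/l.png',np.hstack([cv2.imread('pics/l_top.png'),cv2.imread('pics/l_side.png')]))
E
```

```text
[530.8874 341.1609] 32.23283
[562.9644  263.41083] 22.264622
(100, 355) [[500.77910487 298.65690536  56.        ]]
(140, 338) [[516.67244025 307.65761212  56.        ]]
(190, 383) [[535.42748269 281.15087603  56.        ]]
(160, 400) [[523.49827951 272.18994257  56.        ]]
```

View pics/l.png

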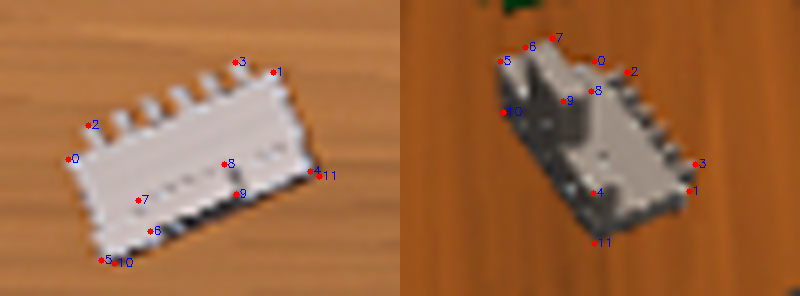

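The predicted outline fits both views, with the coarse leaf at about (0.523, 0.292) and yaw 24.5°. Next, the increments to reach it.

```bash
cat > go.py <<'E'
import sys
from h import *
def inc(p,yawdeg):
    """increment (cm, rad) from measured pose to p with tool y at world angle yaw"""
    ob=monitor.get_obs();R=np.array(ob['eef_rot']);a=np.radians(yawdeg)
    y=np.array([np.cos(a),np.sin(a),0]);z=np.array([0,0,-1.]);x=np.cross(y,z)
    G=np.c_[x,y,z];d=R.T@(np.array(p)-ob['tool_pos'])*100
    w=cv2.Rodrigues(R.T@G)[0].ravel()
    print('t',ob['time'],'pos',ob['tool_pos'].round(4),'f',ob['ft_force'].round(2),'inc xyz cm',d.round(3),'w',w.round(4),'ytool',round(float(np.degrees(np.arctan2(R[1,1],R[0,1]))),2))
if __name__=='__main__': inc([float(v) for v in sys.argv[1:4]],float(sys.argv[4]))
E
python3 go.py .5235 .2915 .2 24.5
```

```text
t 0.1 pos [0.1587 0.6298 0.2303] f [-0.21  0.92 -0.46] inc xyz cm [-43.636 -23.893   3.079] w [-0.0016  0.0009  0.8964] ytool 75.86
```

{"fn": "servo_tool", "kwargs": {
  "increments": [
    {"x":-5.5,"y":-3,"z":-2,"wz":0.11,"hand":-1},
    {"x":-11,"y":-6,"z":-2,"wz":0.22,"hand":-1},
    {"x":-16.5,"y":-9,"z":-2,"wz":0.34,"hand":-1},
    {"x":-22,"y":-12,"z":-2,"wz":0.45,"hand":-0.6},
    {"x":-27.5,"y":-15,"z":-1,"wz":0.56,"hand":-0.4},
    {"x":-33,"y":-18,"z":0,"wz":0.68,"hand":-0.2},
    {"x":-38.5,"y":-21,"z":1.5,"wz":0.8,"hand":-0.2},
    {"x":-43.6,"y":-23.9,"z":3.1,"wz":0.896,"hand":-0.2},
    {"x":-43.6,"y":-23.9,"z":3.1,"wz":0.896,"hand":-0.2},
    {"x":-43.6,"y":-23.9,"z":3.1,"wz":0.896,"hand":-0.2}
  ],
  "force": 30
}}

```text
invalid input
```

```bash
python3 go.py .5235 .2915 .03 24.5; python3 -c "
from station import monitor;o=monitor.get_obs();print(o['width'],o['ft_force'],o['torque'])"
```

```text
t 0.1 pos [0.1587 0.6298 0.2303] f [-0.21  0.92 -0.46] inc xyz cm [-43.634 -23.863  20.079] w [-0.0016  0.0009  0.8964] ytool 75.86
0.999093716642509 [-0.20771211  0.91620728 -0.46223092] [0.00958457 0.03648021 0.06929586]
```

{"fn": "servo_tool", "kwargs": {
  "increments": [
    {"x":-5.5,"y":-3,"z":-2,"wx":0,"wy":0,"wz":0.11,"hand":-1},
    {"x":-11,"y":-6,"z":-2,"wx":0,"wy":0,"wz":0.22,"hand":-1},
    {"x":-16.5,"y":-9,"z":-2,"wx":0,"wy":0,"wz":0.34,"hand":-1},
    {"x":-22,"y":-12,"z":-2,"wx":0,"wy":0,"wz":0.45,"hand":-0.6},
    {"x":-27.5,"y":-15,"z":-1,"wx":0,"wy":0,"wz":0.56,"hand":-0.4},
    {"x":-33,"y":-18,"z":0,"wx":0,"wy":0,"wz":0.68,"hand":-0.2},
    {"x":-38.5,"y":-21,"z":1.5,"wx":0,"wy":0,"wz":0.8,"hand":-0.2},
    {"x":-43.6,"y":-23.9,"z":3.1,"wx":0,"wy":0,"wz":0.896,"hand":-0.2},
    {"x":-43.6,"y":-23.9,"z":3.1,"wx":0,"wy":0,"wz":0.896,"hand":-0.2},
    {"x":-43.6,"y":-23.9,"z":3.1,"wx":0,"wy":0,"wz":0.896,"hand":-0.2}
  ],
  "force": 30
}}

```text
time: 1.35
tool_pos: [0.5229, 0.2919, 0.1998]
eef_rot: [[-0.415, 0.91, -0.001], [0.91, 0.415, -0.0], [0.0, -0.001, -1.0]]
ft_force: [-0.2, 0.6, 0.2]
width: 0.6
```

```bash
python3 go.py .5235 .2915 .03 24.5; python3 -c "
from station import monitor;o=monitor.get_obs();print(o['width'],o['ft_force'],o['torque'])"
```

```text
t 1.35 pos [0.5229 0.2919 0.1998] f [-0.2   0.61  0.2 ] inc xyz cm [-0.07   0.057 16.977] w [-0.0012 -0.0004 -0.0001] ytool 24.49
0.6001112010805337 [-0.1979109   0.61228748  0.20009094] [0.0846624  0.04467858 0.04071261]
```

{"fn": "servo_tool", "kwargs": {
  "increments": [
    {"x":-0.1,"y":0.05,"z":6,"wx":0,"wy":0,"wz":0,"hand":-0.2},
    {"x":-0.1,"y":0.05,"z":11.5,"wx":0,"wy":0,"wz":0,"hand":-0.2},
    {"x":-0.1,"y":0.05,"z":15,"wx":0,"wy":0,"wz":0,"hand":-0.2},
    {"x":-0.1,"y":0.05,"z":16.8,"wx":0,"wy":0,"wz":0,"hand":-0.2},
    {"x":-0.1,"y":0.05,"z":17,"wx":0,"wy":0,"wz":0,"hand":-0.2}
  ]
}}

```text
time: 1.98
tool_pos: [0.5231, 0.2926, 0.0299]
eef_rot: [[-0.417, 0.909, -0.001], [0.909, 0.417, -0.0], [0.0, -0.001, -1.0]]
ft_force: [-0.5, 0.8, -0.0]
width: 0.6
```

```bash
python3 - <<'E'
from h import *
a=cam('top')['img'];b=cam('side')['img'];o=monitor.get_obs();print(o['tool_pos'],o['ft_force'],o['width'])
z=lambda i,x,y:cv2.resize(i[y:y+60,x:x+60],None,fx=6.6,fy=6.6,interpolation=cv2.INTER_CUBIC)
cv2.imwrite('pics/g1.png',np.hstack([z(a,175,195),z(b,240,120)])[:,:,::-1])
E
```

```text
[0.52472272 0.29257123 0.03169974] [0.49489883 0.02643248 0.17532117] 0.5967176444249954
```

View pics/g1.png

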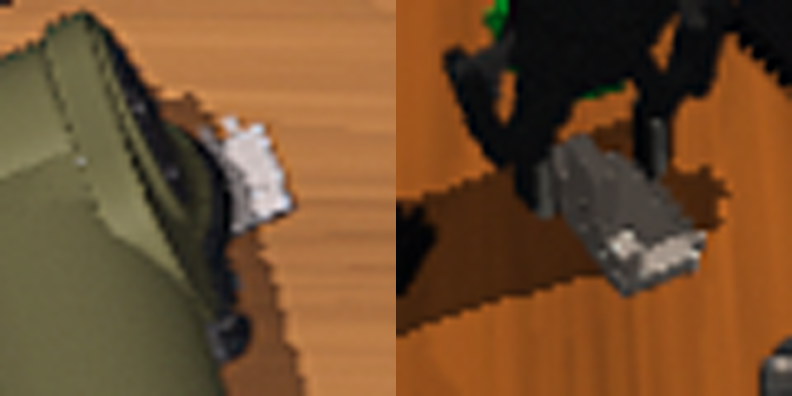

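The fingers straddle the tab, with the leaf visible between them in the side view. I'll close now.

{"fn": "servo_tool", "kwargs": {
  "increments": [
    {"x":0,"y":0,"z":0,"wx":0,"wy":0,"wz":0,"hand":1},
    {"x":0,"y":0,"z":0,"wx":0,"wy":0,"wz":0,"hand":1},
    {"x":0,"y":0,"z":0,"wx":0,"wy":0,"wz":0,"hand":1},
    {"x":0,"y":0,"z":0,"wx":0,"wy":0,"wz":0,"hand":1},
    {"x":0,"y":0,"z":0,"wx":0,"wy":0,"wz":0,"hand":1}
  ],
  "force": 40
}}

```text
time: 2.7
tool_pos: [0.5247, 0.2918, 0.0316]
eef_rot: [[-0.415, 0.91, 0.001], [0.91, 0.415, 0.001], [0.001, 0.002, -1.0]]
ft_force: [-1.4, -0.3, 6.8]
width: 0.133
```

```bash
python3 -c "
from station import monitor;o=monitor.get_obs();print(o['tool_pos'],o['width'],o['ft_force'],o['torque'])"; python3 go.py .5235 .2915 .13 24.5
```

```text
[0.52468645 0.29177653 0.03157479] 0.13301046416669565 [-1.43625531 -0.31535218  6.75443061] [-0.11009401  0.31469251  0.0290856 ]
t 2.7 pos [0.5247 0.2918 0.0316] f [-1.44 -0.32  6.75] inc xyz cm [ 0.03  -0.104 -9.843] w [ 0.0015 -0.0006  0.0003] ytool 24.52
```

{"fn": "servo_tool", "kwargs": {
  "increments": [
    {"x":0,"y":0,"z":-2,"wx":0,"wy":0,"wz":0,"hand":1},
    {"x":0,"y":0,"z":-6,"wx":0,"wy":0,"wz":0,"hand":1},
    {"x":0,"y":0,"z":-10,"wx":0,"wy":0,"wz":0,"hand":1},
    {"x":0,"y":0,"z":-11,"wx":0,"wy":0,"wz":0,"hand":1}
  ]
}}

```text
time: 3.2
tool_pos: [0.5259, 0.2921, 0.1441]
eef_rot: [[-0.415, 0.91, 0.005], [0.91, 0.415, 0.003], [0.001, 0.006, -1.0]]
ft_force: [0.4, 0.7, -2.6]
width: 0.132
```

```bash
python3 - <<'E'
from ridge import *
from go import inc
print(W([-.042,0,.13]));p=W([-.042,0,.13]);inc(p,2.6)
E
```

```text
[0.54124328 0.02429385 0.13      ]
t 3.2 pos [0.5259 0.2921 0.1441] f [ 0.41  0.7  -2.58] inc xyz cm [-25.004  -9.72    1.326] w [ 0.0057 -0.0021  0.3823] ytool 24.51
```

{"fn": "servo_tool", "kwargs": {
  "increments": [
    {"x":-5,"y":-2,"z":0,"wx":0.002,"wy":-0.001,"wz":0.08,"hand":1},
    {"x":-10.5,"y":-4,"z":0,"wx":0.004,"wy":-0.001,"wz":0.16,"hand":1},
    {"x":-16,"y":-6.2,"z":0,"wx":0.005,"wy":-0.002,"wz":0.25,"hand":1},
    {"x":-21,"y":-8.2,"z":0.5,"wx":0.006,"wy":-0.002,"wz":0.32,"hand":1},
    {"x":-24,"y":-9.4,"z":1,"wx":0.006,"wy":-0.002,"wz":0.37,"hand":1},
    {"x":-25,"y":-9.7,"z":1.3,"wx":0.006,"wy":-0.002,"wz":0.382,"hand":1},
    {"x":-25,"y":-9.7,"z":1.3,"wx":0.006,"wy":-0.002,"wz":0.382,"hand":1},
    {"x":-25,"y":-9.7,"z":1.3,"wx":0.006,"wy":-0.002,"wz":0.382,"hand":1},
    {"x":-25,"y":-9.7,"z":1.3,"wx":0.006,"wy":-0.002,"wz":0.382,"hand":1}
  ]
}}

```text
time: 4.32
tool_pos: [0.5397, 0.0256, 0.1273]
eef_rot: [[-0.049, 0.999, -0.005], [0.999, 0.049, -0.003], [-0.003, -0.005, -1.0]]
ft_force: [-0.4, -0.4, -1.5]
width: 0.129
```

```bash
cat > look.py <<'E'
import sys
from h import *
import pickle
n=sys.argv[1]
A=cam('top');B=cam('side')
pickle.dump((A,B),open(f'{n}.pkl','wb'))
o=monitor.get_obs();print(o['time'],o['tool_pos'],o['ft_force'],o['width']);print(np.array(o['eef_rot']).round(4).tolist())
z=lambda i,x,y:cv2.resize(i[y:y+96,x:x+64],None,fx=6.2,fy=6.2,interpolation=cv2.INTER_CUBIC)
cv2.imwrite(f'pics/{n}.png',np.hstack([z(A['img'],262,170),z(B['img'],265,165)])[:,:,::-1])
E
python3 look.py s1; python3 - <<'E'
from ridge import *
from go import inc
inc(W([-.042,0,.085]),2.6)
E
```

```text
4.425 [0.53970797 0.02483432 0.1273889 ] [-0.02429163  0.13744865 -2.37628049] 0.1306204553084065
[[-0.048, 0.9988, -0.0051], [0.9988, 0.048, -0.003], [-0.0028, -0.0053, -1.0]]
t 4.425 pos [0.5397 0.0248 0.1274] f [-0.02  0.14 -2.38] inc xyz cm [-0.05   0.173  4.238] w [-0.0053  0.0028  0.0027] ytool 2.75
```

View pics/s1.png

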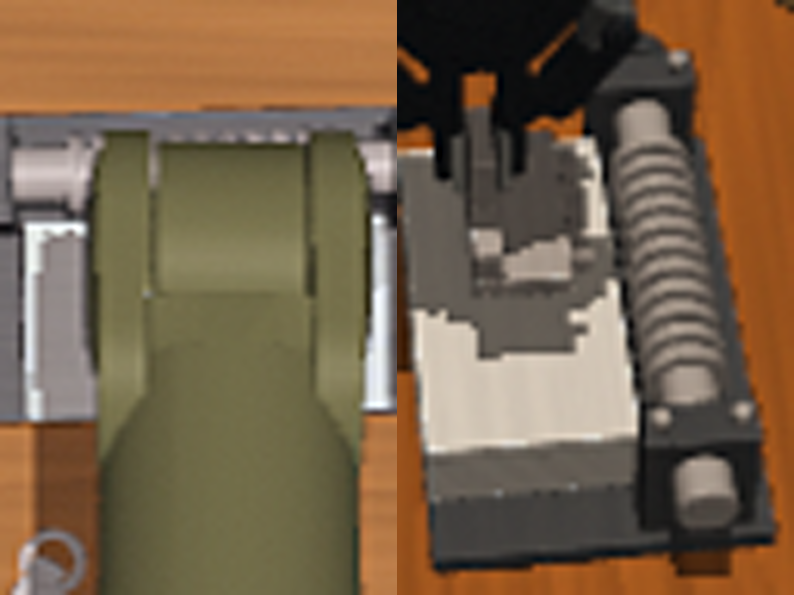

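{"fn": "servo_tool", "kwargs": {
  "increments": [
    {"x":0,"y":0.15,"z":1.5,"wx":-0.003,"wy":0.002,"wz":0,"hand":1},
    {"x":0,"y":0.15,"z":3,"wx":-0.004,"wy":0.002,"wz":0,"hand":1},
    {"x":0,"y":0.15,"z":3.8,"wx":-0.004,"wy":0.002,"wz":0,"hand":1},
    {"x":0,"y":0.15,"z":4.1,"wx":-0.004,"wy":0.002,"wz":0,"hand":1},
    {"x":0,"y":0.15,"z":4.3,"wx":-0.004,"wy":0.002,"wz":0,"hand":1},
    {"x":0,"y":0.15,"z":4.3,"wx":-0.004,"wy":0.002,"wz":0,"hand":1}
  ]
}}

```text
time: 5.18
tool_pos: [0.5411, 0.0236, 0.0845]
eef_rot: [[-0.046, 0.999, -0.001], [0.999, 0.046, -0.001], [-0.001, -0.001, -1.0]]
ft_force: [-0.2, -0.2, -2.2]
width: 0.128
```

```bash
python3 look.py s2; python3 - <<'E'
from ridge import *
from go import inc
inc(W([-.042,0,.0816]),2.6)
import pickle
B=pickle.load(open('s2.pkl','rb'))[1]['img']
cv2.imwrite('pics/s2z.png',cv2.resize(B[175:225,265:325],None,fx=12,fy=12,interpolation=cv2.INTER_CUBIC)[:,:,::-1])
E
```

```text
5.275 [0.54119797 0.02359262 0.08469163] [ 0.47839691  0.28848704 -2.55627089] 0.12961465648019516
[[-0.046, 0.9989, -0.0007], [0.9989, 0.046, -0.0009], [-0.0009, -0.0007, -1.0]]
t 5.275 pos [0.5412 0.0236 0.0847] f [ 0.48  0.29 -2.56] inc xyz cm [0.07  0.008 0.309] w [-0.0007  0.0009  0.0006] ytool 2.64
```

View pics/s2z.png

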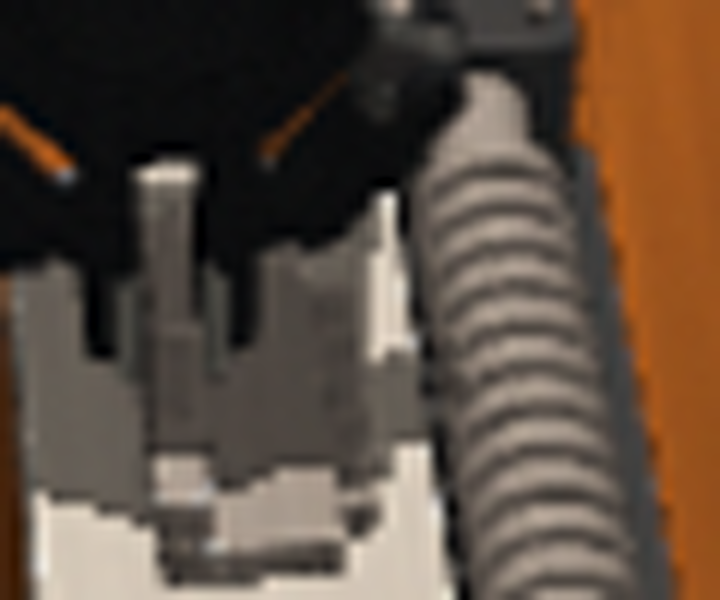

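```bash
python3 - <<'E'
from ridge import *
z=lambda *p:np.array(p)/12+[265,175]-.46
Wi=lambda X:(X-O)@Rz*1000
for nm,p,h in [('plate FR corner top',(342,541),.063),('plate top back R',(212,552),.063),('flange end top R',(212,502),.081),('flange top back R',(155,507),.081),('tooth1 tip near top',(378,503),.063)]:
    print(nm,Wi(plane(s,z(*p),h))[0].round(1))
# predicted pixel positions for leaf y0=0 at x=-42
for q in [(-42+36,-42,63),(-42+6,-42,63),(-42+6,-42,81),(-42-6,-42,81),(-42+45,-32,63)]:
    print(q,((proj(s,W(np.array(q)/1000))[0]-[265,175]+.46)*12).round())
E
```

```text
plate FR corner top [ -7.1 -41.5  63. ]
plate top back R [-36.2 -41.8  63. ]
flange end top R [-36.2 -41.6  81. ]
flange top back R [-48.8 -41.8  81. ]
tooth1 tip near top [  2.1 -31.6  63. ]
(-6, -42, 63) [347. 542.]
(-36, -42, 63) [213. 553.]
(-36, -42, 81) [213. 504.]
(-48, -42, 81) [159. 508.]
(3, -32, 63) [382. 504.]
```

The side view puts the leaf's right end at stand y ≈ -41.7, so the leaf's middle is at y ≈ +0.3 mm, close to the estimated groove. Lowering onto the ledge.

{"fn": "servo_tool", "kwargs": {
  "increments": [
    {"x":0,"y":0,"z":0.15,"wx":0,"wy":0,"wz":0,"hand":1},
    {"x":0,"y":0,"z":0.25,"wx":0,"wy":0,"wz":0,"hand":1},
    {"x":0,"y":0,"z":0.25,"wx":0,"wy":0,"wz":0,"hand":1},
    {"x":0,"y":0,"z":0.25,"wx":0,"wy":0,"wz":0,"hand":1}
  ]
}}

```text
time: 5.78
tool_pos: [0.5409, 0.0236, 0.0818]
eef_rot: [[-0.046, 0.999, -0.001], [0.999, 0.046, -0.001], [-0.001, -0.001, -1.0]]
ft_force: [0.1, -0.4, -2.6]
width: 0.133
```

```bash
cat > st.py <<'E'
from ridge import *
from h import monitor
o=monitor.get_obs();R=np.array(o['eef_rot'])
print(round(o['time'],2),'stand mm',((o['tool_pos']-O)@Rz*1000).round(2),'F stand',(o['ft_force']@Rz).round(2),'M',(o['torque']@Rz).round(3),'yaw err mrad',round((np.arctan2(R[1,1],R[0,1])-yaw)*1000,1),'tilt z',((R[:,2]@Rz)[:2]*1000).round(1),round(o['width'],4))
E
python3 st.py
```

```text
5.78 stand mm [-42.4   -0.7   81.81] F stand [ 0.12 -0.44 -2.62] M [0.002 0.04  0.019] yaw err mrad 0.7 tilt z [-1.5 -1. ] 0.1332
```

{"fn": "servo_tool", "kwargs": {
  "increments": [
    {"x":0,"y":0,"z":0.05,"wx":0,"wy":0,"wz":0,"hand":1},
    {"x":0,"y":0,"z":0.08,"wx":0,"wy":0,"wz":0,"hand":1},
    {"x":0,"y":0,"z":0.08,"wx":0,"wy":0,"wz":0,"hand":1}
  ]
}}

```text
time: 6.15
tool_pos: [0.5409, 0.0235, 0.0816]
eef_rot: [[-0.046, 0.999, -0.001], [0.999, 0.046, -0.001], [-0.001, -0.001, -1.0]]
ft_force: [-3.3, -0.7, 4.9]
width: 0.13
```

```bash
python3 st.py
```

```text
6.15 stand mm [-42.38  -0.77  81.58] F stand [-3.36 -0.58  4.9 ] M [ 0.014  0.672 -0.016] yaw err mrad 0.5 tilt z [-1.5 -0.8] 0.1299
```

{"fn": "servo_tool", "kwargs": {
  "increments": [
    {"x":0,"y":0,"z":-0.05,"wx":0,"wy":0,"wz":0,"hand":1},
    {"x":0,"y":0.4,"z":-0.05,"wx":0,"wy":0,"wz":0,"hand":1},
    {"x":0,"y":0.8,"z":-0.05,"wx":0,"wy":0,"wz":0,"hand":1},
    {"x":0,"y":1.2,"z":-0.05,"wx":0,"wy":0,"wz":0,"hand":1},
    {"x":0,"y":1.5,"z":-0.05,"wx":0,"wy":0,"wz":0,"hand":1},
    {"x":0,"y":1.5,"z":-0.05,"wx":0,"wy":0,"wz":0,"hand":1}
  ]
}}

```text
time: 6.9
tool_pos: [0.5551, 0.0242, 0.0816]
eef_rot: [[-0.046, 0.999, -0.004], [0.999, 0.046, -0.001], [-0.001, -0.004, -1.0]]
ft_force: [-5.1, -1.3, 5.8]
width: 0.136
```

```bash
python3 st.py
```

```text
6.9 stand mm [-28.19  -0.76  81.64] F stand [-5.19 -1.05  5.79] M [0.024 1.078 0.037] yaw err mrad 0.6 tilt z [-3.7 -0.8] 0.136
```

{"fn": "servo_tool", "kwargs": {
  "increments": [
    {"x":0,"y":0,"z":-0.05,"wx":0.002,"wy":0,"wz":0,"hand":1},
    {"x":0,"y":0,"z":-0.05,"wx":0.002,"wy":0,"wz":0,"hand":1}
  ]
}}

```text
time: 7.15
tool_pos: [0.556, 0.0243, 0.0817]
eef_rot: [[-0.046, 0.999, -0.003], [0.999, 0.046, -0.001], [-0.001, -0.003, -1.0]]
ft_force: [-0.3, 0.1, 0.1]
width: 0.132
```

```bash
python3 st.py
```

```text
7.15 stand mm [-27.21  -0.65  81.74] F stand [-0.32  0.07  0.12] M [-0.008  0.216  0.024] yaw err mrad 0.7 tilt z [-3.1 -1.2] 0.1322
```

{"fn": "servo_tool", "kwargs": {
  "increments": [
    {"x":0,"y":0.1,"z":0,"wx":0,"wy":0,"wz":0,"hand":1},
    {"x":0,"y":0.2,"z":0,"wx":0,"wy":0,"wz":0,"hand":1},
    {"x":0,"y":0.25,"z":0,"wx":0,"wy":0,"wz":0,"hand":1},
    {"x":0,"y":0.25,"z":0,"wx":0,"wy":0,"wz":0,"hand":1}
  ]
}}

```text
time: 7.65
tool_pos: [0.5585, 0.0244, 0.0818]
eef_rot: [[-0.046, 0.999, -0.003], [0.999, 0.046, -0.001], [-0.001, -0.003, -1.0]]
ft_force: [-0.7, -0.3, -2.6]
width: 0.131
```

```bash
python3 st.py
```

```text
7.65 stand mm [-24.74  -0.71  81.82] F stand [-0.74 -0.32 -2.59] M [-0.014  0.033  0.003] yaw err mrad 0.6 tilt z [-3.2 -1.2] 0.1308
```

{"fn": "servo_tool", "kwargs": {
  "increments": [
    {"x":0,"y":0.05,"z":0.01,"wx":0,"wy":0,"wz":0,"hand":1},
    {"x":0,"y":0.1,"z":0.01,"wx":0,"wy":0,"wz":0,"hand":1},
    {"x":0,"y":0.15,"z":0.01,"wx":0,"wy":0,"wz":0,"hand":1},
    {"x":0,"y":0.15,"z":0.01,"wx":0,"wy":0,"wz":0,"hand":1}
  ]
}}

```text
time: 8.15
tool_pos: [0.56, 0.0244, 0.0819]
eef_rot: [[-0.046, 0.999, -0.003], [0.999, 0.046, -0.001], [-0.001, -0.003, -1.0]]
ft_force: [0.1, 0.0, -2.1]
width: 0.13
```

```bash
python3 st.py
```

```text
8.15 stand mm [-23.3   -0.7   81.92] F stand [ 0.11  0.01 -2.11] M [ 0.039  0.044 -0.001] yaw err mrad 0.6 tilt z [-3.3 -1. ] 0.1302
```

{"fn": "servo_tool", "kwargs": {
  "increments": [
    {"x":0,"y":0.05,"z":0.01,"wx":0,"wy":0,"wz":0,"hand":1},
    {"x":0,"y":0.1,"z":0.01,"wx":0,"wy":0,"wz":0,"hand":1},
    {"x":0,"y":0.15,"z":0.01,"wx":0,"wy":0,"wz":0,"hand":1},
    {"x":0,"y":0.15,"z":0.01,"wx":0,"wy":0,"wz":0,"hand":1}
  ]
}}

```text
time: 8.65
tool_pos: [0.5614, 0.0245, 0.0818]
eef_rot: [[-0.046, 0.999, -0.003], [0.999, 0.046, -0.001], [-0.001, -0.003, -1.0]]
ft_force: [-0.4, -0.1, -1.8]
width: 0.13
```

```bash
python3 st.py
```

```text
8.65 stand mm [-21.85  -0.66  81.78] F stand [-0.44 -0.1  -1.81] M [ 0.052  0.023 -0.013] yaw err mrad 0.7 tilt z [-3.4 -1.1] 0.1304
```

No resistance 2 mm past the crest position, so the teeth are entering the grooves. Continuing.

{"fn": "servo_tool", "kwargs": {
  "increments": [
    {"x":0,"y":0.05,"z":0.01,"wx":0,"wy":0,"wz":0,"hand":1},
    {"x":0,"y":0.1,"z":0.01,"wx":0,"wy":0,"wz":0,"hand":1},
    {"x":0,"y":0.15,"z":0.01,"wx":0,"wy":0,"wz":0,"hand":1},
    {"x":0,"y":0.2,"z":0.01,"wx":0,"wy":0,"wz":0,"hand":1},
    {"x":0,"y":0.2,"z":0.01,"wx":0,"wy":0,"wz":0,"hand":1}
  ]
}}

```text
time: 9.28
tool_pos: [0.5635, 0.0246, 0.0818]
eef_rot: [[-0.046, 0.999, -0.003], [0.999, 0.046, -0.001], [-0.001, -0.003, -1.0]]
ft_force: [-1.6, 0.2, -0.6]
width: 0.131
```

```bash
python3 st.py
```

```text
9.28 stand mm [-19.79  -0.68  81.75] F stand [-1.57  0.28 -0.58] M [0.032 0.167 0.025] yaw err mrad 0.6 tilt z [-3.3 -1. ] 0.1309
```

{"fn": "servo_tool", "kwargs": {
  "increments": [
    {"x":0,"y":0.04,"z":0,"wx":0,"wy":0,"wz":0,"hand":1},
    {"x":0,"y":0.08,"z":0,"wx":0,"wy":0,"wz":0,"hand":1},
    {"x":0,"y":0.12,"z":0,"wx":0,"wy":0,"wz":0,"hand":1},
    {"x":0,"y":0.12,"z":0,"wx":0,"wy":0,"wz":0,"hand":1}
  ]
}}

```text
time: 9.78
tool_pos: [0.5646, 0.0247, 0.0817]
eef_rot: [[-0.046, 0.999, -0.003], [0.999, 0.046, -0.001], [-0.001, -0.003, -1.0]]
ft_force: [-1.5, 0.2, 1.1]
width: 0.132
```

```bash
python3 st.py
```

```text
9.78 stand mm [-18.61  -0.68  81.73] F stand [-1.53  0.24  1.11] M [0.057 0.336 0.03 ] yaw err mrad 0.6 tilt z [-3.3 -1. ] 0.1315
```

{"fn": "servo_tool", "kwargs": {
  "increments": [
    {"x":0,"y":0.04,"z":-0.01,"wx":0,"wy":0,"wz":0,"hand":1},
    {"x":0,"y":0.07,"z":-0.02,"wx":0,"wy":0,"wz":0,"hand":1},
    {"x":0,"y":0.07,"z":-0.02,"wx":0,"wy":0,"wz":0,"hand":1}
  ]
}}

```text
time: 10.15
tool_pos: [0.565, 0.0247, 0.0817]
eef_rot: [[-0.046, 0.999, -0.004], [0.999, 0.046, -0.001], [-0.001, -0.004, -1.0]]
ft_force: [-1.9, 0.1, 0.3]
width: 0.131
```

```bash
python3 st.py
```

```text
10.15 stand mm [-18.23  -0.68  81.74] F stand [-1.88  0.22  0.3 ] M [0.036 0.505 0.029] yaw err mrad 0.7 tilt z [-4.  -1.1] 0.1308
```

{"fn": "servo_tool", "kwargs": {
  "increments": [
    {"x":0,"y":0.05,"z":0,"wx":0,"wy":0,"wz":0,"hand":1},
    {"x":0,"y":0.05,"z":0,"wx":0,"wy":0,"wz":0,"hand":1}
  ]
}}

```text
time: 10.4
tool_pos: [0.5651, 0.0247, 0.0818]
eef_rot: [[-0.046, 0.999, -0.005], [0.999, 0.046, -0.001], [-0.001, -0.005, -1.0]]
ft_force: [-4.4, 0.5, 3.0]
width: 0.13
```

```bash
python3 st.py; python3 look.py s3
```

```text
10.4 stand mm [-18.14  -0.68  81.79] F stand [-4.42  0.69  2.98] M [0.088 1.074 0.03 ] yaw err mrad 0.6 tilt z [-4.9 -0.9] 0.1304
10.5 [0.56511436 0.02469937 0.08179351] [-4.97006507  0.10279542  3.48844053] 0.13215854633350257
[[-0.046, 0.9989, -0.0048], [0.9989, 0.046, -0.0011], [-0.0009, -0.0049, -1.0]]
```

View pics/s3.png

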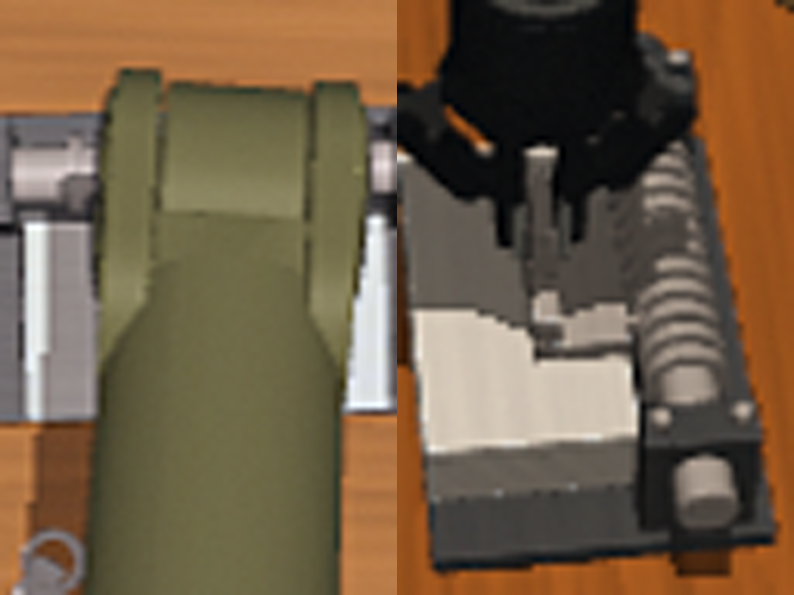

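It stopped firmly at x = -18.1 mm with about 4 N, which is fully home. I'll relieve the preload and let go.

{"fn": "servo_tool", "kwargs": {
  "increments": [
    {"x":0,"y":-0.05,"z":-0.02,"wx":0,"wy":0,"wz":0,"hand":1},
    {"x":0,"y":-0.05,"z":-0.03,"wx":0,"wy":0,"wz":0,"hand":0.6},
    {"x":0,"y":-0.05,"z":-0.03,"wx":0,"wy":0,"wz":0,"hand":0.3},
    {"x":0,"y":-0.05,"z":-0.03,"wx":0,"wy":0,"wz":0,"hand":0.1},
    {"x":0,"y":-0.05,"z":-0.03,"wx":0,"wy":0,"wz":0,"hand":0.1},
    {"x":0,"y":-0.05,"z":-0.03,"wx":0,"wy":0,"wz":0,"hand":0.1}
  ]
}}

```text
time: 11.25
tool_pos: [0.5654, 0.0247, 0.0822]
eef_rot: [[-0.046, 0.999, -0.003], [0.999, 0.046, -0.001], [-0.001, -0.003, -1.0]]
ft_force: [-0.1, -0.1, -0.6]
width: 0.451
```

```bash
python3 st.py; python3 look.py s4
```

```text
11.25 stand mm [-17.85  -0.7   82.2 ] F stand [-0.06 -0.05 -0.61] M [ 0.024 -0.033  0.026] yaw err mrad 0.6 tilt z [-3.1 -1. ] 0.4508
11.35 [0.56530399 0.02471547 0.08217089] [-0.74176008  1.40719948 -0.59056466] 0.4497586899263272
[[-0.046, 0.9989, -0.0033], [0.9989, 0.046, -0.0012], [-0.001, -0.0033, -1.0]]
```

View pics/s4.png

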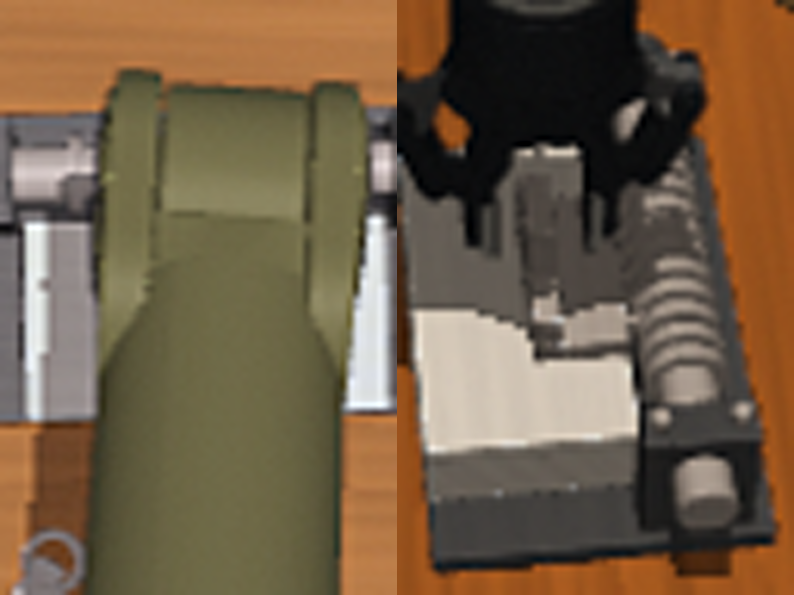

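Released: clear air on both sides of the tab, and the leaf hasn't moved. Retreating upward, then back and left with the fingers shut.

{"fn": "servo_tool", "kwargs": {
  "increments": [
    {"x":0,"y":0,"z":-2,"wx":0.003,"wy":0,"wz":0,"hand":0.1},
    {"x":0,"y":0,"z":-5,"wx":0.003,"wy":0,"wz":0,"hand":0.1},
    {"x":1.5,"y":-3,"z":-6,"wx":0.003,"wy":0,"wz":0,"hand":1},
    {"x":3,"y":-5,"z":-6,"wx":0.003,"wy":0,"wz":0,"hand":1},
    {"x":3.65,"y":-5.5,"z":-5,"wx":0.003,"wy":0,"wz":0,"hand":1},
    {"x":3.65,"y":-5.5,"z":-4,"wx":0.003,"wy":0,"wz":0,"hand":1},
    {"x":3.65,"y":-5.5,"z":-4,"wx":0.003,"wy":0,"wz":0,"hand":1}
  ]
}}

```text
time: 12.22
tool_pos: [0.5085, 0.0578, 0.1209]
eef_rot: [[-0.045, 0.999, -0.008], [0.999, 0.045, -0.003], [-0.002, -0.009, -1.0]]
ft_force: [0.3, -1.5, -1.1]
width: 0.002
```

```bash
python3 st.py; python3 look.py s5
```

```text
12.22 stand mm [-73.22  34.94 120.9 ] F stand [ 0.27 -1.52 -1.09] M [-0.021  0.013  0.043] yaw err mrad -0.3 tilt z [-8.5 -2.5] 0.0018
12.325 [0.50916274 0.05781649 0.12186715] [ 0.61065482 -0.0765805   0.14722323] -0.00018530550128104405
[[-0.0448, 0.999, -0.0069], [0.999, 0.0448, -0.0024], [-0.002, -0.007, -1.0]]
```

View pics/s5.png

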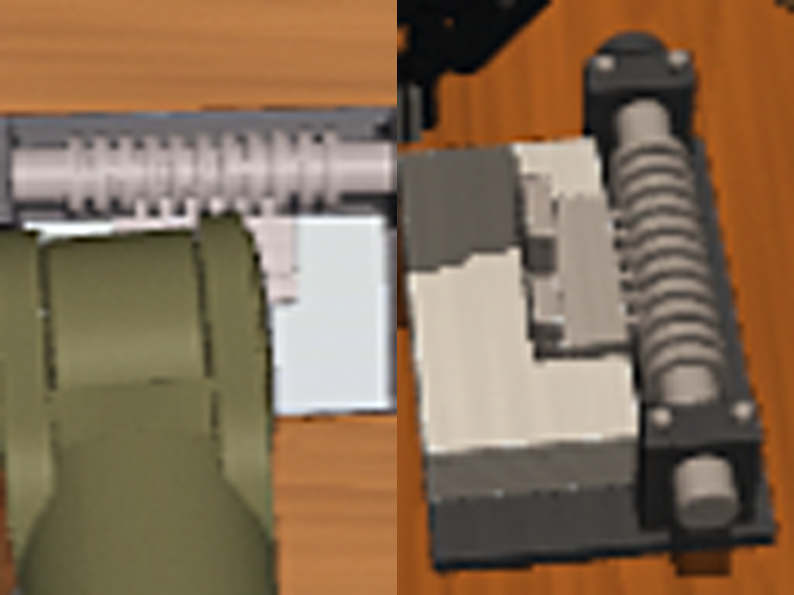

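The leaf sits flat with its teeth in the grooves in both views. Lowering the shut fingers behind its left end.

{"fn": "servo_tool", "kwargs": {
  "increments": [
    {"x":0.05,"y":0,"z":2,"wx":0.004,"wy":0,"wz":0,"hand":1},
    {"x":0.05,"y":0,"z":4.5,"wx":0.004,"wy":0,"wz":0,"hand":1},
    {"x":0.05,"y":0,"z":5.7,"wx":0.004,"wy":0,"wz":0,"hand":1},
    {"x":0.05,"y":0.6,"z":5.7,"wx":0.004,"wy":0,"wz":0,"hand":1},
    {"x":0.05,"y":1.2,"z":5.7,"wx":0.004,"wy":0,"wz":0,"hand":1},
    {"x":0.05,"y":1.2,"z":5.7,"wx":0.004,"wy":0,"wz":0,"hand":1}
  ]
}}

```text
time: 13.08
tool_pos: [0.5218, 0.0597, 0.0661]
eef_rot: [[-0.046, 0.999, -0.008], [0.999, 0.046, -0.001], [-0.001, -0.008, -1.0]]
ft_force: [0.7, 0.1, -0.5]
width: -0.003
```

```bash
python3 st.py; python3 look.py s6
```

```text
13.07 stand mm [-59.81  36.3   66.11] F stand [ 0.68  0.08 -0.47] M [ 0.065 -0.001  0.01 ] yaw err mrad 0.5 tilt z [-8.4 -0.9] -0.0028
13.175 [0.5209107  0.0597031  0.06579585] [0.03924875 0.20561396 0.23917076] -0.004343919946927414
[[-0.0459, 0.9989, -0.0094], [0.9989, 0.0459, -0.0013], [-0.0008, -0.0095, -1.0]]
```

View pics/s6.png

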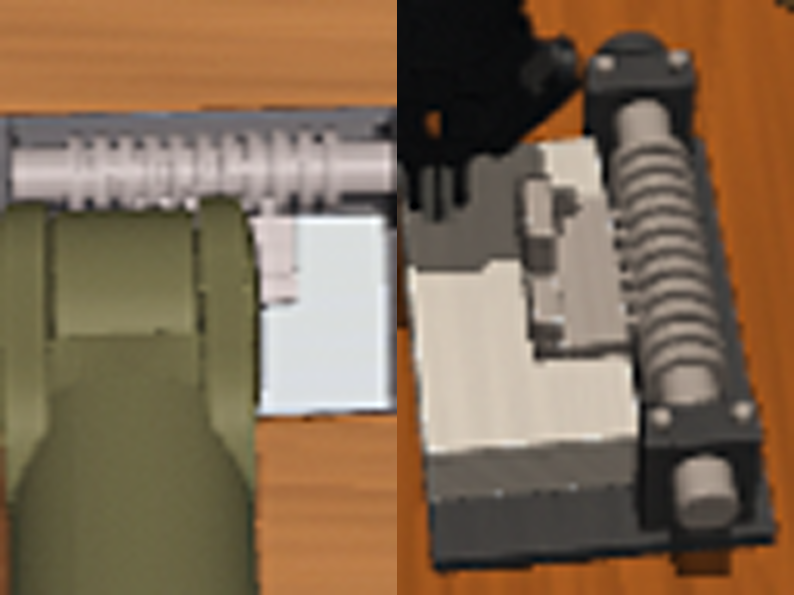

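{"fn": "servo_tool", "kwargs": {
  "increments": [
    {"x":0,"y":0.6,"z":0.1,"wx":-0.008,"wy":0,"wz":0,"hand":1},
    {"x":0,"y":1.2,"z":0.1,"wx":-0.008,"wy":0,"wz":0,"hand":1},
    {"x":0,"y":1.6,"z":0.1,"wx":-0.008,"wy":0,"wz":0,"hand":1},
    {"x":0,"y":1.8,"z":0.1,"wx":-0.008,"wy":0,"wz":0,"hand":1},
    {"x":0,"y":1.8,"z":0.1,"wx":-0.008,"wy":0,"wz":0,"hand":1}
  ]
}}

```text
time: 13.8
tool_pos: [0.5385, 0.0604, 0.064]
eef_rot: [[-0.046, 0.999, -0.002], [0.999, 0.046, -0.001], [-0.001, -0.002, -1.0]]
ft_force: [-0.1, -0.3, -0.5]
width: -0.001
```

```bash
python3 st.py
```

```text
13.8 stand mm [-43.14  36.23  64.02] F stand [-0.14 -0.31 -0.47] M [-0.024  0.    -0.026] yaw err mrad 0.6 tilt z [-2.5 -1.2] -0.0013
```

{"fn": "servo_tool", "kwargs": {
  "increments": [
    {"x":0,"y":0.15,"z":0,"wx":0,"wy":0,"wz":0,"hand":1},
    {"x":0,"y":0.3,"z":0,"wx":0,"wy":0,"wz":0,"hand":1},
    {"x":0,"y":0.4,"z":0,"wx":0,"wy":0,"wz":0,"hand":1},
    {"x":0,"y":0.4,"z":0,"wx":0,"wy":0,"wz":0,"hand":1}
  ]
}}

```text
time: 14.3
tool_pos: [0.5424, 0.0607, 0.0641]
eef_rot: [[-0.046, 0.999, -0.002], [0.999, 0.046, -0.001], [-0.001, -0.002, -1.0]]
ft_force: [0.5, 0.7, 0.8]
width: -0.0
```

```bash
python3 st.py
```

```text
14.3 stand mm [-39.17  36.31  64.07] F stand [0.49 0.69 0.76] M [0.044 0.014 0.053] yaw err mrad 0.7 tilt z [-2.4 -1.1] -0.0004
```

{"fn": "servo_tool", "kwargs": {
  "increments": [
    {"x":0,"y":0.08,"z":0,"wx":0,"wy":0,"wz":0,"hand":1},
    {"x":0,"y":0.15,"z":0,"wx":0,"wy":0,"wz":0,"hand":1},
    {"x":0,"y":0.15,"z":0,"wx":0,"wy":0,"wz":0,"hand":1}
  ]
}}

```text
time: 14.68
tool_pos: [0.5435, 0.0607, 0.064]
eef_rot: [[-0.046, 0.999, -0.003], [0.999, 0.046, -0.001], [-0.001, -0.003, -1.0]]
ft_force: [-1.5, -0.6, 1.3]
width: -0.006
```

```bash
python3 st.py
```

```text
14.68 stand mm [-38.08  36.26  63.97] F stand [-1.51 -0.58  1.29] M [-0.023  0.276  0.033] yaw err mrad 0.6 tilt z [-3.2 -1. ] -0.0056
```

Contact at x = -38.1. Building up to a gentle press.

{"fn": "servo_tool", "kwargs": {
  "increments": [
    {"x":0,"y":0.04,"z":0,"wx":0,"wy":0,"wz":0,"hand":1},
    {"x":0,"y":0.08,"z":0,"wx":0,"wy":0,"wz":0,"hand":1},
    {"x":0,"y":0.08,"z":0,"wx":0,"wy":0,"wz":0,"hand":1}
  ]
}}

```text
time: 15.05
tool_pos: [0.5437, 0.0608, 0.0639]
eef_rot: [[-0.046, 0.999, -0.004], [0.999, 0.046, -0.001], [-0.001, -0.005, -1.0]]
ft_force: [-5.3, -0.1, 4.2]
width: 0.002
```

```bash
python3 st.py
```

```text
15.05 stand mm [-37.88  36.32  63.93] F stand [-5.25  0.18  4.17] M [1.000e-03 1.067e+00 4.600e-02] yaw err mrad 0.6 tilt z [-4.5 -0.9] 0.002
```

{"fn": "servo_tool", "kwargs": {
  "increments": [
    {"x":0,"y":0.04,"z":0,"wx":0,"wy":0,"wz":0,"hand":1},
    {"x":0,"y":0.04,"z":0,"wx":0,"wy":0,"wz":0,"hand":1},
    {"x":0,"y":0.04,"z":0,"wx":0,"wy":0,"wz":0,"hand":1},
    {"x":0,"y":0.04,"z":0,"wx":0,"wy":0,"wz":0,"hand":1}
  ]
}}

```text
time: 15.55
tool_pos: [0.5437, 0.0608, 0.0639]
eef_rot: [[-0.046, 0.999, -0.005], [0.999, 0.046, -0.001], [-0.001, -0.005, -1.0]]
ft_force: [-6.5, -0.3, 4.5]
width: -0.0
```

```bash
python3 st.py;python3 look.py s7
```

```text
15.55 stand mm [-37.86  36.35  63.91] F stand [-6.52  0.    4.5 ] M [-0.004  1.253  0.057] yaw err mrad 0.7 tilt z [-5.3 -0.8] -0.0004
15.65 [0.54373893 0.06076037 0.06390704] [-5.59751835  0.01956165  5.23939918] 0.0005178520792072196
[[-0.046, 0.9989, -0.0052], [0.9989, 0.046, -0.0011], [-0.0008, -0.0053, -1.0]]
```

View pics/s7.png

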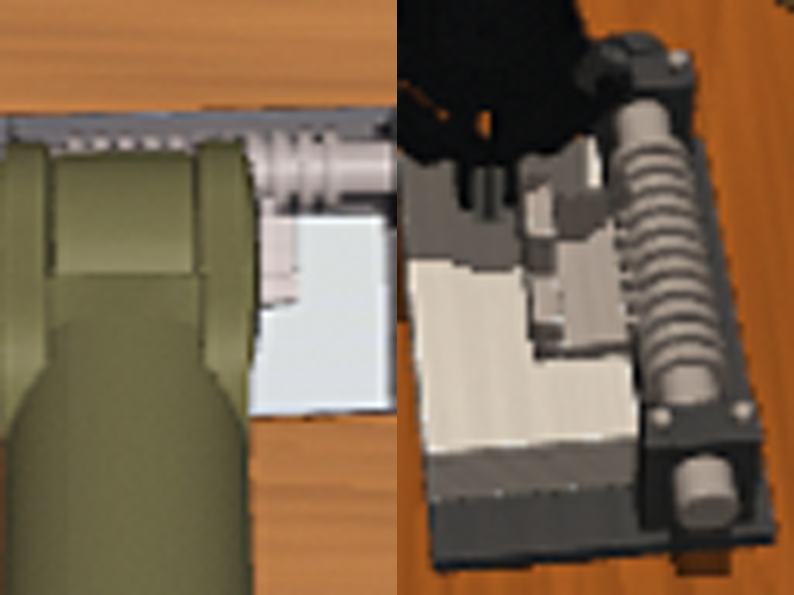

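The left end held firm at about 6.5 N and the leaf didn't move. Backing off and crossing to the right-hand end.

{"fn": "servo_tool", "kwargs": {
  "increments": [
    {"x":0,"y":-0.3,"z":-0.1,"wx":0,"wy":0,"wz":0,"hand":1},
    {"x":0,"y":-1.2,"z":-0.1,"wx":0,"wy":0,"wz":0,"hand":1},
    {"x":-1,"y":-1.8,"z":-0.1,"wx":0,"wy":0,"wz":0,"hand":1},
    {"x":-4,"y":-1.8,"z":-0.1,"wx":0,"wy":0,"wz":0,"hand":1},
    {"x":-6.5,"y":-1.8,"z":-0.1,"wx":0,"wy":0,"wz":0,"hand":1},
    {"x":-7.2,"y":-1.5,"z":-0.1,"wx":0,"wy":0,"wz":0,"hand":1},
    {"x":-7.2,"y":-0.8,"z":-0.1,"wx":0,"wy":0,"wz":0,"hand":1},
    {"x":-7.2,"y":-0.6,"z":-0.1,"wx":0,"wy":0,"wz":0,"hand":1},
    {"x":-7.2,"y":-0.6,"z":-0.1,"wx":0,"wy":0,"wz":0,"hand":1}
  ]
}}

```text
time: 16.77
tool_pos: [0.5425, -0.0103, 0.065]
eef_rot: [[-0.048, 0.999, -0.003], [0.999, 0.048, -0.001], [-0.001, -0.003, -1.0]]
ft_force: [-0.4, -0.3, -0.0]
width: 0.003
```

```bash
python3 st.py;python3 look.py s8
```

```text
16.77 stand mm [-42.28 -34.64  64.95] F stand [-0.37 -0.25 -0.02] M [ 0.005 -0.007  0.049] yaw err mrad 2.3 tilt z [-2.7 -0.9] 0.0032
16.875 [ 0.54223871 -0.01070776  0.06496126] [-0.89009937 -0.90925401 -0.055269  ] -0.0003989640927782525
[[-0.0472, 0.9989, -0.0028], [0.9989, 0.0472, -0.0011], [-0.001, -0.0028, -1.0]]
```

View pics/s8.png

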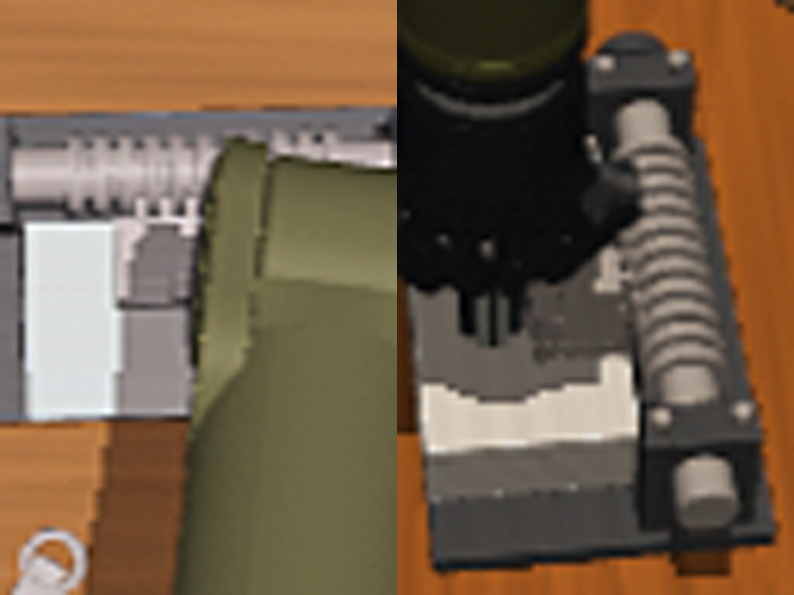

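{"fn": "servo_tool", "kwargs": {
  "increments": [
    {"x":0,"y":0.15,"z":0,"wx":0,"wy":0,"wz":0,"hand":1},
    {"x":0,"y":0.3,"z":0,"wx":0,"wy":0,"wz":0,"hand":1},
    {"x":0,"y":0.4,"z":0,"wx":0,"wy":0,"wz":0,"hand":1},
    {"x":0,"y":0.46,"z":0,"wx":0,"wy":0,"wz":0,"hand":1},
    {"x":0,"y":0.46,"z":0,"wx":0,"wy":0,"wz":0,"hand":1}
  ]
}}

```text
time: 17.5
tool_pos: [0.5469, -0.0113, 0.0651]
eef_rot: [[-0.046, 0.999, -0.003], [0.999, 0.046, -0.001], [-0.001, -0.003, -1.0]]
ft_force: [0.0, -0.4, 0.8]
width: -0.005
```

```bash
python3 st.py
```

```text
17.5 stand mm [-37.98 -35.78  65.1 ] F stand [ 0.01 -0.4   0.78] M [ 0.015  0.075 -0.03 ] yaw err mrad 0.5 tilt z [-2.6 -1. ] -0.0052
```

{"fn": "servo_tool", "kwargs": {
  "increments": [
    {"x":0,"y":0.05,"z":0,"wx":0,"wy":0,"wz":0,"hand":1},
    {"x":0,"y":0.1,"z":0,"wx":0,"wy":0,"wz":0,"hand":1},
    {"x":0,"y":0.1,"z":0,"wx":0,"wy":0,"wz":0,"hand":1}
  ]
}}

```text
time: 17.88
tool_pos: [0.5471, -0.0113, 0.065]
eef_rot: [[-0.046, 0.999, -0.004], [0.999, 0.046, -0.001], [-0.001, -0.004, -1.0]]
ft_force: [-4.2, -0.1, 3.5]
width: -0.005
```

```bash
python3 st.py
```

```text
17.88 stand mm [-37.77 -35.82  64.98] F stand [-4.15  0.08  3.46] M [-0.011  0.929 -0.009] yaw err mrad 0.5 tilt z [-4.3 -0.9] -0.005
```

{"fn": "servo_tool", "kwargs": {
  "increments": [
    {"x":0,"y":0.05,"z":0,"wx":0,"wy":0,"wz":0,"hand":1},
    {"x":0,"y":0.05,"z":0,"wx":0,"wy":0,"wz":0,"hand":1},
    {"x":0,"y":0.05,"z":0,"wx":0,"wy":0,"wz":0,"hand":1},
    {"x":0,"y":0.05,"z":0,"wx":0,"wy":0,"wz":0,"hand":1}
  ]
}}

```text
time: 18.38
tool_pos: [0.5472, -0.0113, 0.065]
eef_rot: [[-0.046, 0.999, -0.005], [0.999, 0.046, -0.001], [-0.001, -0.005, -1.0]]
ft_force: [-5.3, -0.6, 5.5]
width: -0.0
```

```bash
python3 st.py
```

```text
18.38 stand mm [-37.65 -35.82  64.97] F stand [-5.29 -0.33  5.46] M [0.015 1.217 0.018] yaw err mrad 0.5 tilt z [-5.1 -0.8] -0.0002
```

The right end held at the same x (-37.7 against -37.9 mm on the left), so it doesn't rock. Retreating clear for the final look.

{"fn": "servo_tool", "kwargs": {
  "increments": [
    {"x":0,"y":-0.3,"z":-0.1,"wx":0,"wy":0,"wz":0,"hand":1},
    {"x":0,"y":-1.5,"z":-0.1,"wx":0,"wy":0,"wz":0,"hand":1},
    {"x":0,"y":-3,"z":-2,"wx":0,"wy":0,"wz":0,"hand":1},
    {"x":0,"y":-4,"z":-7,"wx":0,"wy":0,"wz":0,"hand":1},
    {"x":-1,"y":-4,"z":-12,"wx":0,"wy":0,"wz":0,"hand":1},
    {"x":-6,"y":-4,"z":-14,"wx":0,"wy":0,"wz":0,"hand":1},
    {"x":-12,"y":-4,"z":-14,"wx":0,"wy":0,"wz":0,"hand":1},
    {"x":-18,"y":-4,"z":-14,"wx":0,"wy":0,"wz":0,"hand":1},
    {"x":-20,"y":-4,"z":-14,"wx":0,"wy":0,"wz":0,"hand":1},
    {"x":-20,"y":-4,"z":-14,"wx":0,"wy":0,"wz":0,"hand":1},
    {"x":-20,"y":-4,"z":-14,"wx":0,"wy":0,"wz":0,"hand":1}
  ]
}}

```text
time: 19.75
tool_pos: [0.5182, -0.2108, 0.2052]
eef_rot: [[-0.048, 0.999, -0.002], [0.999, 0.048, 0.0], [0.0, -0.002, -1.0]]
ft_force: [0.1, -0.4, 0.4]
width: -0.003
```

```bash
python3 st.py;python3 look.py s9; python3 - <<'E'
from ridge import *
import pickle
A,B=pickle.load(open('s9.pkl','rb'))
Lf=lambda y0,p:W(np.array([-18,y0,50])/1000+np.array(p)/1000)
# plate end edges seen from top at z=.06
for nm,s_ in(('L',42),('R',-42)):
    a,b=proj(A,[Lf(0,(8,s_,10)),Lf(0,(34,s_,10))]);E=(plane(A,edge(A,a,b,half=4,n=12),.06)-O)@Rz*1000
    print(nm,'end y',E[:,1].mean().round(2),'slope mrad',(np.polyfit(E[:,0],E[:,1],1)[0]*1000).round(0))
a,b=proj(A,[Lf(0,(-6,40,28)),Lf(0,(-6,-40,28))])
E=(plane(A,edge(A,a,b,half=3,n=20,trim=.02),.078)-O)@Rz*1000;k=abs(E[:,1])>19
print('back edge x',np.median(E[k,0]).round(2),'slope mrad',(np.polyfit(E[k,1],E[k,0],1)[0]*1000).round(1))
E
```

```text
19.75 stand mm [ -75.68 -233.82  205.16] F stand [ 0.1  -0.38  0.36] M [ 0.015 -0.059  0.005] yaw err mrad 2.4 tilt z [-2.3  0.2] -0.0031
19.85 [ 0.51839427 -0.2105374   0.20525266] [ 0.12820445 -0.41197085 -0.13730801] 0.0002715453761570064
[[-0.0489, 0.9988, -0.0022], [0.9988, 0.0489, -0.0001], [-0.0, -0.0022, -1.0]]
L end y 44.2 slope mrad -35.0
R end y -44.15 slope mrad -19.0
back edge x -26.58 slope mrad 0.5
```

View pics/s9.png

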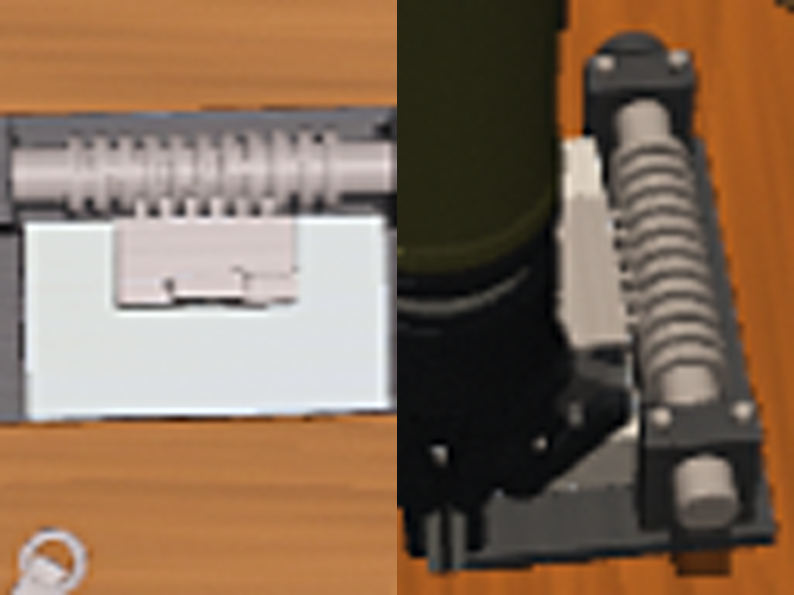

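```bash
python3 -c "
from station import sign_off,monitor
print(sign_off(), monitor.get_obs()['time'])"
```

```text
the job is handed in; nothing more can be done
the job is handed in; nothing more can be done
```

The coarse six-tooth leaf is seated in the thread near its middle and let go. Both end presses held, and I handed the job in at about 20 s of the 72 s. The hand-in reports no verdict.

- **Seating:** I laid the leaf on the ledge and slid it in slowly. There was no resistance at the crests (x ≈ -24 mm). It stopped firmly at x ≈ -18.1 mm in the stand's frame, with about 4 N on the wrist sensor.
- **End presses:** With the fingers shut, I pressed the back at y ≈ +36 mm and then at y ≈ -36 mm, with about 5 to 6.5 N towards the spindle. The fingers stopped at x = -37.9 mm on the left and -37.7 mm on the right. The leaf did not rock, so it sits flat and the spindle reads true.
- **Final picture:** The teeth are in the grooves, the leaf is parallel to the stand within about 0.5 mrad, and its middle is at y ≈ 0. The arm was well clear, with its last force reading close to zero.
- **Disagreement:** The last edge measurement put the leaf's back at x = -26.6 mm where -24 mm was expected, and made the leaf 88 mm long instead of 84. I took that as blurred or shadowed edges pushing the reading outward by about 2 mm. For the depth I relied on the firm stop.
- **Other things:** The arm went nowhere near the fine leaf, the look-alikes or the other bench items. I did not re-measure their positions at the end.

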